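# Torque the neck nut of a pneumatic cylinder with a click wrench

## Robot

A 6-joint arm with a two-finger parallel gripper is mounted at the origin on the work surface. World frame = base frame: x ahead of the robot, y to its left, z up, the work surface at z = 0. Lengths are in m, angles in rad, forces in N, time in s.
With the tool pointing down it reaches from about 0.35 to 0.975 m from the base axis. Payload 4.9 kg.
Tool frame: the origin (TCP) lies at the very end of the fingers, on their centre line; the grasp point (between the pads) lies 19 mm behind it; x points along the fingers, y is the direction in which the jaws open and shut, and the axes are right-handed (so a half turn about x gives the same grasp; the last joint's range is limited). The gripper opens to 85 mm and grips with 20 to 120 N. Pads are 22 mm wide; open, the fingers measure 114 mm over their backs; the gripper's body (76 mm by 85 mm) begins 54 mm behind the grasp point. The pads swing forward as they close: fully open they stand 13 mm farther back than shut.
Start: joints at [1.141, 0.053, 1.613, -0, 1.476, -0.119], TCP at [0.191, 0.595, 0.231] pointing down, gripper open.
Joint ranges: [-3.01, 3.01], [-1.01, 2.22], [0.06, 2.58], [-1.02, 4.17], [0.09, 2.62], [-3.14, 3.14]. Speed limits (rad/s): [2.57, 2.57, 3.14, 3.14, 3.14, 3.14].

## Interface

Orientations are given as a unit quaternion [w, x, y, z].
In Python, from plant import manip gives the robot as it stands.
- The arm moves only by the tool play_rows, never from a script. Its argument "plan" is a list of rows, each a list of 5 numbers: the shift along the tool's x, y, z in mm, then the turn about the tool's x in rad, then the closure, from -1 (fully open) to 1 (shut). A call has 1 to 8 rows; each row is the pose to reach, as a shift and turn from the pose commanded when the call began, along the tool's axes at that moment; what a row does not reach only later rows make up. A row lasts 1/8 s, in which the tool goes at most 62.5 mm and 10.7 degrees, less where a joint would pass 70% of its speed; a pose out of reach is approached as far as the arm can. A call with a gripper value outside its range is refused whole. The fingers move at their own pace and stop on an object; the grip force is fixed at half the most. Time passes only in rows, so rows that repeat a pose let the fingers close. It gives the time, the measured TCP pose, the force and the opening at its end, in the units of the state.
- manip.state(): the state, without advancing time (a new reading comes with each control period).
- manip.grab_frame(name): name is "side" or "top"; returns a dict with "img" (420x560x3 uint8, red, green, blue), "range_z" (420x560 float32, m along the optical axis (not along the pixel's ray), 0 where there is no reading), "fx", "fy", "cx", "cy" (pixels), "k1" (the pictures are not rectified: a ray, as slopes to the right and down, at radius r is drawn at 1 + k1 r^2 times it, then the intrinsics apply), "origin" and "rotation" of the camera in the world. Camera axes: x right, y up, looking along -z (the intrinsics and any distortion apply to the point x, -y, -z); pixel columns grow to the right and rows downward; lengths in m; the calibration is good to about 2 mm. A picture is of the moment at which its call begins.
- manip.job_done(): hands the job in, once; it reports no verdict.
The state is a dict: "time": time; "joint_pos": joint angles; "joint_vel": joint speeds; "joint_efforts": joint torques, N m; "tool_pos": TCP position; "tool_rot": TCP orientation; "contact_force": force on the tool from outside, world axes, zero at the start; "ft_torque": the same for the moment, N m; "gripper_width": opening from 0.0 (shut) to 1.0 (fully open).
Only numpy, scipy, OpenCV 4.12 (cv2) and the standard library are available. Lean on these libraries where they do the work, as an engineer would, in place of code of your own. Each camera call takes 0.05 s, during which the arm holds its last target. There are 200 camera calls.

## Task

The neck nut that clamps the upright pneumatic cylinder into its bracket is only finger-tight. Take the click wrench from its tray, fit its ring over the piston rod and all the way down on the nut without banging on the rod, and tighten (clockwise seen from above) until the wrench's breakaway joint clearly gives way - then stop at once, well before the joint has swung to its stop. Lift the wrench off without undoing the nut, lay it gently back flat in its tray, let go, and leave everything else as it stands.

Things in the scene. Friction and masses are not known exactly. Their poses are not given: they have to be found in the camera images.
- wrench: Click wrench (breakaway torque wrench), 300 mm long, 0.47 kg, lying flat: black rubber handle, bare steel ring head. Origin: handle's centre line, at the level of the underside, at the place to grip. x runs from the handle to the ring, z up. Rubber sleeve: 26 mm wide (y), z 0 to 28 mm, x -95 to +35 mm; then a 19 mm tube. Centre of mass 25 mm from the origin on the ring side.
- ring (a point): Centre of the wrench's ring head at its underside, level with the sleeve's underside, 160 mm from the wrench's origin; x away from the handle. Head: 50 mm across below, 20 mm high, held in a 63 mm eye of the handle (8 mm above the underside). Six-cornered opening 33.2 mm across flats, chamfered below, two corners on this x axis; fits the nut every 60 degrees with 4 degrees of play either way.
- wrench_head (a joint): Swing (rad) of the ring head in the eye of the handle, about the ring's axis: the breakaway joint. 0 = straight, held by a sprung catch. Turning clockwise against about 1.5 N m about this axis the catch, after yielding some 0.08, lets go: the resistance falls by about half and the handle swings on. Tripped above 0.11; beyond 0.25 is too far (stop 0.36). Straightens itself when eased back.
- nut_seat (a point): Centre of the neck nut's underside on its upright axis; turns with it. Steel hexagon, 32 mm across flats, 11 mm high, chamfered on top; two corners lie on this x axis. It sits on a 45 mm washer on the bracket's top plate, 132.5 mm above the bench; the ring is home when its underside is on the washer, level with this point. Above it the 21 mm neck ends at 16 mm, the 10 mm rod at 37.5 mm.
- nut (a joint): Turn of the nut (rad), growing as it is tightened (clockwise from above); it starts at -0.52 to -0.02. Stiff from the start, its torque rises steadily to that at which the wrench trips, 0.15 to 0.8 rad on; where is not marked, the wrench alone tells. It stays where left, but turns back if pulled anticlockwise with more than about 0.7 N m.
- rod: The steel neck and piston rod standing up through the nut (fixed). Origin on the axis, level with the nut's underside.
- bracket: The aluminium bracket that carries the upright cylinder (fixed). Origin under its foot, straight below the nut's axis, on the black board. Top plate 60 x 64 mm, its top 118 mm above this origin.
- tray: Shallow steel tool tray, 370 mm (x) by 160 mm (y), walls 4 mm thick and 12 mm high, its floor 4 mm thick. Origin under its centre, on the black board (12 mm above the bench). The wrench lies along its x with the ring towards +x.
- valve_long: Bystander: grey valve on an aluminium base plate, 115 x 50 x 56 mm.
- valve_short: Bystander: shorter grey valve on a base plate, 85 x 50 x 56 mm.
- spare_nut: Bystander: spare hexagon nut lying on the board, 11 mm high.
- tee: Bystander: small push-in tee, 50 mm long, 17 mm high.
- gauge: Bystander: pressure gauge lying on its back, 50 mm across, 25 mm high.
- spanner: Bystander: plain open-ended spanner, 160 mm long.
- fit_box: Bystander: small open box of fittings, 95 x 75 x 38 mm.

How it is judged:
On the way, in this order (a step that is already met when the one before it is completed fails the run):
1. the ring is fully home on the nut, with the joint still straight (horizontal distance between ring and nut_seat below 0.004 m and z of ring in the frame of nut_seat between -0.004 and 0.005 m and value of joint wrench_head below 0.05 rad), for 0.1 s.
2. the wrench is turned on the nut until its joint trips (swing above 0.11 rad) (horizontal distance between ring and nut_seat below 0.004 m and z of ring in the frame of nut_seat below 0.007 m and value of joint wrench_head above 0.11 rad and value of joint nut above 0.08 rad), for 0.05 s.
At the end, for the whole second after the job is handed in: The nut has been tightened until the wrench tripped and has not been turned back (nut joint above 0.08); the wrench lies flat (within 0.1 rad) and still on the floor of its tray, ring and handle both inside the walls and within 5 mm of the floor, joint straight again, released (value of joint nut above 0.08 rad and value of joint wrench_head below 0.05 rad and z of wrench in the frame of tray between 0.001 and 0.009 m and z of ring in the frame of tray below 0.009 m and x of wrench in the frame of tray between -0.1 and 0.1 m and y of wrench in the frame of tray between -0.07 and 0.07 m and x of ring in the frame of tray between -0.18 and 0.18 m and y of ring in the frame of tray between -0.07 and 0.07 m and angle between wrench's own z axis and vertical below 0.1 rad and linear speed of wrench below 0.02 m/s); the robot touches nothing.
It fails at once if the joint is swung beyond 0.25 rad: pulled on after the click, towards its stop (value of joint wrench_head above 0.25 rad).
It fails at once if the wrench is banged or pressed on the neck or rod with more than 40 N (contact force between wrench and rod above 40 N).
It fails at once if the wrench is dropped or pressed into the tray with more than 90 N (contact force between wrench and tray above 90 N).
It fails at once if the wrench is let fall into the tray (faster than 0.4 m/s within 14 mm of the tray's floor) (z of wrench in the frame of tray below 0.018 m and horizontal distance between wrench and tray below 0.2 m and linear speed of wrench above 0.4 m/s).
It fails at once if a bystander is shifted by more than 30 mm (distance of any of valve_long, valve_short, spare_nut, tee, gauge, spanner, fit_box from where it was at the start of the episode above 0.03 m).
It also fails if it takes over 69 s, if anything falls off the work surface, if the arm or the gripper's body presses on something with over 40 N, if the wrist force passes 120 N, or if a joint passes its speed limit or range.

## Working session

There is one attempt and no reset: what is moved stays moved. The work goes in short steps, Python scripts to look and compute and a tool call to move; the robot and the scene stay as the last step left them, time stands still between calls to the robot, and variables do not carry over. Pictures are saved under pics/ and viewed, about 8 in all and at most 12, crops included, and the job is handed in when it is done.

Besides the shell and the picture viewer there is one more tool, called after "Emit:" in YAML: its name, and indented under it one key for each argument. play_rows: Moves the arm, as the interface text tells. Its arguments: {"type":"object","properties":{"plan":{"type":"array"}},"required":["plan"]}

```bash
mkdir -p pics
cat > h.py <<'E'
import numpy as np, cv2
from plant import manip
def save(name,fn):
    f=manip.grab_frame(name); cv2.imwrite('pics/'+fn,f['img'][:,:,::-1])
    np.savez('pics/'+fn[:-4]+'.npz',**f); return f
def ray(f,u,v):
    p=np.array([(u-f['cx'])/f['fx'],(v-f['cy'])/f['fy']]); q=p.copy()
    for _ in range(20): q=p/(1+f['k1']*(q@q))
    return np.array([q[0],-q[1],-1.0])
def onplane(f,u,v,z):
    o=np.array(f['origin']);d=np.array(f['rotation'])@ray(f,u,v); return o+d*(z-o[2])/d[2]
def cloud(f):
    v,u=np.mgrid[0:420,0:560]; p=np.stack([(u-f['cx'])/f['fx'],(v-f['cy'])/f['fy']],-1); q=p.copy()
    for _ in range(20): q=p/(1+f['k1']*(q**2).sum(-1,keepdims=True))
    c=np.stack([q[...,0],-q[...,1],-np.ones(q.shape[:2])],-1)*f['range_z'][...,None]
    return c@np.array(f['rotation']).T+np.array(f['origin'])
E
python3 - <<'E'
from h import *
for n in('top','side'):
    f=save(n,n+'0.png'); print(n,f['origin'],f['rotation'],f['fx'],f['k1'])
print(manip.state())
a=cv2.imread('pics/top0.png')
E
```

```text
top [0.48476301 0.00442549 0.99413956] [ 0.7070338   0.02336629 -0.03454175 -0.70594907] 440.473170191467 0.03579230177884586
side [ 0.06341097 -0.48990719  0.6000491 ] [ 0.81967796  0.42736723 -0.17974685 -0.33641695] 424.9223782176855 -0.010757863217008752
{'time': 0.1, 'joint_pos': array([ 1.14102258e+00,  5.33028454e-02,  1.61417404e+00,  3.48506180e-05,
        1.47603147e+00, -1.18969771e-01]), 'joint_vel': array([-0.00192507, -0.00300797, -0.00262974, -0.00045322,  0.00137137,
       -0.00162851]), 'joint_efforts': array([ 1.39150766e-04, -3.94901168e+01, -3.71363211e+01, -1.45998674e-04,
        3.92966977e-03, -2.52227039e-06]), 'tool_pos': array([0.19086965, 0.59453421, 0.23016817]), 'tool_rot': array([ 0.6983899 ,  0.10879651,  0.69878053, -0.11009381]), 'contact_force': array([ 0.14194364, -0.34215036,  0.06693116]), 'ft_torque': array([ 0.01711363, -0.02607588,  0.04209777]), 'gripper_width': 1.0020750938244474}
```

View pics/top0.png

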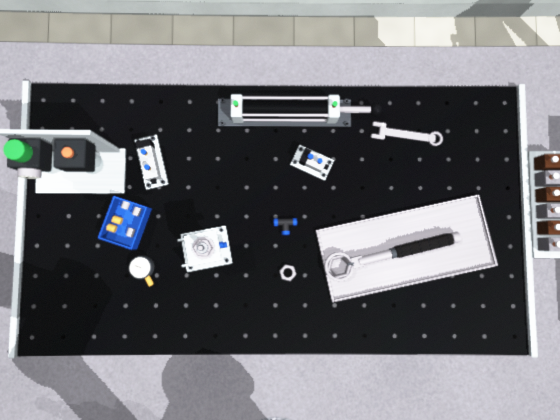

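View pics/side0.png

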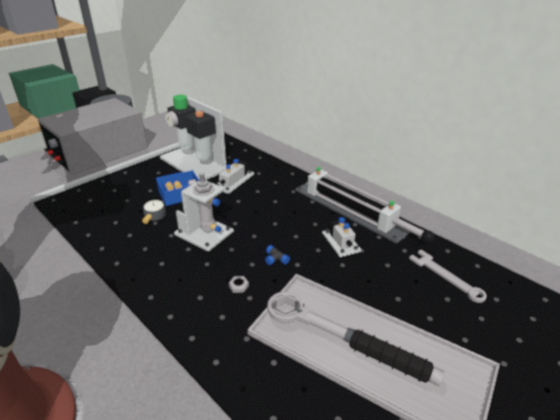

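The top view shows the wrench in the tray (ring at about 341,264, handle end 458,238), and the bracket with the nut at about (203,245). The tee (286,223) and the spare nut (288,272) lie between them. The rotation is a quaternion, so I'll fix that and then measure.

```bash
sed -i "s/np.array(f\['rotation'\])/Rm(f)/" h.py
cat >> h.py <<'E'
from scipy.spatial.transform import Rotation as R
def Rm(f):
    q=np.array(f['rotation']); return R.from_quat(q[[1,2,3,0]]).as_matrix()
E
python3 - <<'E'
from h import *
f=dict(np.load('pics/top0.npz')); P=cloud(f); im=f['img'].astype(int); np.set_printoptions(precision=4,suppress=True)
print('board z',P[310,250],P[150,80])
# sleeve: dark pixels within tray
v,u=np.mgrid[0:420,0:560]
m=(im.max(-1)<70)&(u>380)&(u<465)&(v>225)&(v<268)
n,l,st,c=cv2.connectedComponentsWithStats(m.astype('uint8')); k=1+st[1:,4].argmax(); m=l==k
print('sleeve',st[k],c[k],'z',np.percentile(P[m][:,2],[5,50,95]))
Q=np.array([onplane(f,a,b,.038) for a,b in zip(u[m],v[m])]); r=cv2.minAreaRect((Q[:,:2]*1000).astype('float32')); print(r)
print('tray floor z',P[285,350],P[230,470])
# tray outline
t=((im.min(-1)>120)&(u>305)&(u<505)&(v>185)&(v<310)).astype('uint8')
cs=max(cv2.findContours(t,0,2)[0],key=cv2.contourArea); W=np.array([onplane(f,a,b,.024)[:2]*1000 for a,b in cs[:,0]]).astype('float32'); print('tray',cv2.minAreaRect(W))
# nut area heights
print('heights nut'); print((P[232:262:2,188:220:2,2]*1000).astype(int))
print('ring heights'); print((P[248:282:2,324:360:2,2]*1000).astype(int))
a=f['img'][:,:,::-1]
A=cv2.resize(a[225:270,178:238],None,fx=9,fy=9,interpolation=2); B=cv2.resize(a[245:285,320:360],None,fx=10,fy=10,interpolation=2)
g=dict(np.load('pics/side0.npz'))['img'][:,:,::-1]
C=cv2.resize(g[170:245,170:240],None,fx=5,fy=5,interpolation=2)
h=405;o=np.hstack([cv2.resize(x,(int(x.shape[1]*h/x.shape[0]),h)) for x in(A,B)]);o=cv2.resize(o,(800,int(o.shape[0]*800/o.shape[1])));cv2.imwrite('pics/c1.png',o);print(o.shape)
E
```

```text
board z [0.3423 0.0523 0.0105] [0.663  0.3666 0.1633]
sleeve [394 234  59  23 652] [423.7071 244.6979] z [0.0412 0.0444 0.0474]
((485.49560546875, -324.04180908203125), (24.437170028686523, 128.13525390625), 14.08411693572998)
tray floor z [ 0.397  -0.1672  0.0165] [ 0.5183 -0.4344  0.0176]
tray ((478.92913818359375, -290.01348876953125), (162.11376953125, 372.2200622558594), 12.428055763244629)
heights nut
[[ 16  18  18  16  15  15  20 128 129 129 129 130 130 128 125  14]
 [ 16  18 127 130 128 126 132 129 128 130 130 132 126 129 127  21]
 [126 129 132 130 129 130 128 132 132 130 128 130 128 130 131  17]
 [129 131 129 130 133 132 131 133 131 130 133 130 130 128 128  19]
 [129 132 126 132 132 143 142 143 142 144 132 129 130 130 131  19]
 [129 133 128 130 142 145 147 148 143 143 140 131 132 128 128 118]
 [129 129 132 130 143 150 146 148 150 147 141 135 128 129 128 125]
 [131 129 135 144 147 172 171 167 147 149 143 141 133 132 129 130]
 [127 131 129 141 149 169 171 165 150 148 144 141 131 134 127 132]
 [128 132 131 140 142 151 166 150 994 145 141 994 133 132 132 131]
 [132 131 132 132 1
[... 919 characters left out ...]
8  36  37]
 [ 21  35  35  35  16  17  18  18  16  16  17  15  40  41  37  37  38  39]
 [ 15  36  35  39  19  15  16  16  15  13  13  19  39  34  37  39  36  38]
 [ 14  34  36  36  14  15  18  15  15  17  17  27  35  33  39  35  15  16]
 [ 11  38  37  37  38  15  16  15  17  14  17  34  37  36  38  17  12  17]
 [ 11  30  37  39  34  36  19  18  16  18  16  35  38  37  37  14  18  15]
 [ 13  19  38  40  34  37  35  30  38  34  33  34  37  32  17  16  17  15]
 [ 13  11  25  38  38  35  35  37  38  35  38  38  40  19  17  16  13  15]
 [ 10  13  22  19  33  34  39  37 994  34  36  36  16  16  15  16  16  18]
 [ 11  14  25  14  14  15  35  35  34  36  17  16  14  17  20  18  14  16]]
(342, 800, 3)
```

View pics/c1.png

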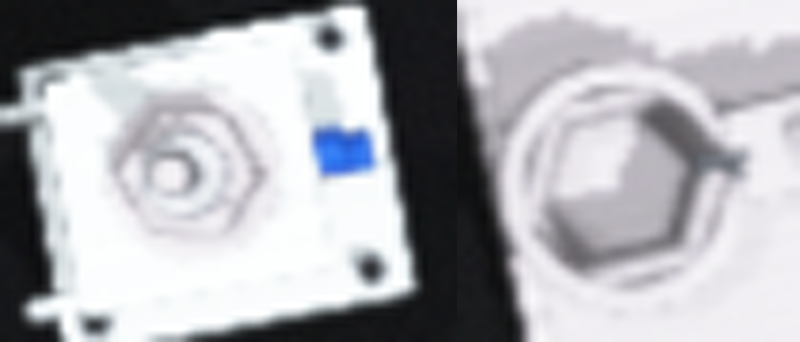

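```bash
cat > m.py <<'E'
from h import *
np.set_printoptions(precision=4,suppress=True)
fs=[manip.grab_frame('top') for _ in range(12)]
f=dict(fs[0]); Z=np.stack([x['range_z'] for x in fs]); Z[Z==0]=np.nan
f['range_z']=np.nanmedian(Z,0).astype('float32'); f['img']=np.mean([x['img'] for x in fs],0)
np.savez('pics/avg.npz',**f)
E
cat > m2.py <<'E'
from h import *
np.set_printoptions(precision=4,suppress=True)
f=dict(np.load('pics/avg.npz')); P=cloud(f); v,u=np.mgrid[0:420,0:560]
zc=P[...,2].copy()
def contour(cu,cv_,h,zlev,plane,lo=0):
    s=12; y0,x0=cv_-h,cu-h
    c=np.nan_to_num(zc[y0:cv_+h+1,x0:cu+h+1],nan=lo).astype('float32'); c=np.clip(c,lo,plane+.003)
    M=np.array([[s,0,0],[0,s,0]],float)
    n=(2*h)*s+1; b=cv2.warpAffine(c,M,(n,n),flags=cv2.INTER_LINEAR)
    cs=cv2.findContours((b>zlev).astype('uint8'),0,cv2.CHAIN_APPROX_NONE)[0]; k=max(cs,key=cv2.contourArea)[:,0]
    return np.array([onplane(f,x0+a/s,y0+d/s,plane)[:2] for a,d in k])
def harm(C,c0):
    d=C-c0; th=np.arctan2(d[:,1],d[:,0]); r=np.hypot(d[:,0],d[:,1])
    A=np.stack([np.ones_like(th)]+[g(n*th) for n in(1,2,3,6) for g in(np.cos,np.sin)],1)
    w=np.linalg.lstsq(A,r,rcond=None)[0]; return w,np.degrees(np.arctan2(w[8],w[7]))/6,np.hypot(w[7],w[8])
for z0 in (.137,.138,.139):
    N=contour(203,247,14,z0,.1435,.1325)
    c=N.mean(0)
    for _ in range(5):
        w,a,am=harm(N,c); c=c+w[1:3]
    print('nut',z0,c,'r',w[0],'corner angle',a,'amp',am, 'area R',cv2.minEnclosingCircle((N*1000).astype('float32')))
# rod top
m=(zc>.162)&(abs(u-203)<12)&(abs(v-247)<12); print('rod',m.sum(),np.mean([onplane(f,a,b,.1695) for a,b in zip(u[m],v[m])],0),np.median(zc[m]))
m=(abs(u-203)<14)&(abs(v-247)<12)&(zc>.1415)&(zc<.146);print('nut top z',np.median(zc[m]),'plate',np.nanmedian(zc[254:260,190:215]))
# ring
m=((zc>.026)&(u>315)&(u<362)&(v>240)&(v<290)).astype('uint8')
k=max(cv2.findContours(m,0,cv2.CHAIN_APPROX_NONE)[0],key=cv2.contourArea)
C=contour(341,264,22,.026,.036,.016); 
sel=C[:,1]>-0.155 if False else np.ones(len(C),bool)
for it in range(6):
    D=C[sel]; A=np.c_[2*D,np.ones(len(D))]; s=np.linalg.lstsq(A,(D**2).sum(1),rcond=None)[0]; rr=np.sqrt(s[2]+s[:2]@s[:2]); sel=abs(np.hypot(*(C-s[:2]).T)-rr)<.002 if it else C[:,1]>np.median(C[:,1])
print('ring',s[:2],rr,sel.mean(),'z',np.median(zc[m>0]))
# handle axis from high points
m=(zc>.034)&(u>360)&(u<470)&(v>225)&(v<275); im=f['img']; ms=m&(im.max(-1)<90)
for mm,z in((m,.036),(ms,.034)):
    Q=np.array([onplane(f,a,b,z)[:2] for a,b in zip(u[mm],v[mm])]); L=cv2.fitLine((Q*1000).astype('float32'),cv2.DIST_L2,0,.01,.01).ravel(); print('axis',L,np.degrees(np.arctan2(L[1],L[0])),'mean',Q.mean(0))
h=Q.mean(0)-s[:2]; print('sleeve centre from ring',np.hypot(*h),np.degrees(np.arctan2(-h[1],-h[0])), 'expected 190')
print('sleeve top z',np.median(zc[ms]),'floor',np.nanmedian(zc[200:215,440:470]))
E
python3 m.py; python3 m2.py; python3 -c "
from h import *
s=manip.state();q=s['tool_rot'];print(s['time'],R.from_quat(q[[1,2,3,0]]).as_matrix())"
```

```text
nut 0.137 [0.48   0.1387] r 0.016760738370742958 corner angle 26.871119413099663 amp 0.0008705980655521979 area R ((480.0345458984375, 138.6648406982422), 18.252227783203125)
nut 0.138 [0.48   0.1387] r 0.016524236532896735 corner angle 26.939950693263157 amp 0.0008636131500569708 area R ((479.99066162109375, 138.62615966796875), 18.018657684326172)
nut 0.139 [0.48   0.1387] r 0.016287115813672308 corner angle 26.776342595669913 amp 0.0008423479513893932 area R ((480.0141296386719, 138.61904907226562), 17.854833602905273)
rod 27 [0.4799 0.1386 0.1695] 0.16960790531774317
nut top z 0.14319051155264212 plate 0.1309729240149733
ring [ 0.4393 -0.1404] 0.03140587836041381 0.7064220183486238 z 0.03686699507758562
axis [   0.2449   -0.9695  479.5612 -301.6658] -75.824036 mean [ 0.4796 -0.3017]
axis [   0.2346   -0.9721  485.5244 -325.2051] -76.43218 mean [ 0.4855 -0.3252]
sleeve centre from ring 0.1904951315159579 104.04217979619507 expected 190
sleeve top z 0.0446195770129969 floor 0.017053481598634124
0.7 [[ 8.26137342e-05  3.05788077e-01  9.52099598e-01]
 [ 7.67525951e-05  9.52099597e-01 -3.05788083e-01]
 [-9.99999994e-01  9.83384104e-05  5.51864746e-05]]
```

```bash
cat > go.py <<'E'
# go.py x y z psi(deg of tool y) : row numbers from the measured pose
import sys; from h import *
def pose():
    s=manip.state(); M=R.from_quat(s['tool_rot'][[1,2,3,0]]).as_matrix(); return s,s['tool_pos'],np.degrees(np.arctan2(M[1,1],M[0,1])),M
def rows(x,y,z,psi):
    s,p,ps,M=pose(); d=M.T@(np.array([x,y,z])-p)*1000; return np.round(d,1),round(np.radians(ps-psi),3)
if __name__=='__main__':
    s,p,ps,M=pose(); print('t',s['time'],'p',p.round(4),'psi',round(ps,2),'F',s['contact_force'].round(2),'T',s['ft_torque'].round(3),'w',round(s['gripper_width'],3),'q',s['joint_pos'].round(2))
    a=list(map(float,sys.argv[1:]))
    for i in range(0,len(a),4): print(rows(*a[i:i+4]))
E
python3 go.py .46 .1 .25 30 .478 -.2956 .12 14
```

```text
t 0.7 p [0.1911 0.5951 0.2314] psi 72.19 F [-0.02  0.25 -0.28] T [-0.023  0.004  0.021] w 0.998 q [ 1.14  0.05  1.61 -0.    1.48 -0.12]
(array([ -18.7, -389.1,  407.4]), np.float64(0.736))
(array([ 111.3, -760.3,  545.5]), np.float64(1.016))
```

Emit:
play_rows:
  plan:
    - [-19,-389,407,0.736,-1]
    - [-19,-389,407,0.736,-1]
    - [-19,-389,407,0.736,-1]
    - [-19,-389,407,0.736,-1]
    - [-19,-389,407,0.736,-1]
    - [-19,-389,407,0.736,-1]
    - [-19,-389,407,0.736,-1]
    - [-19,-389,407,0.736,-1]

```text
time: 1.7
tool_pos: [0.4302, 0.154, 0.2487]
tool_rot: [0.613, 0.354, 0.612, -0.353]
contact_force: [0.4, 0.2, 0.1]
gripper_width: 0.997
```

```bash
python3 go.py .478 -.2956 .12 14
```

```text
t 1.7 p [0.4302 0.154  0.2487] psi 30.03 F [0.41 0.21 0.09] T [ 0.025 -0.048  0.012] w 0.997 q [ 0.18 -0.38  1.97  0.    1.55 -0.34]
(array([ 128.6, -183.8,  413.1]), np.float64(0.28))
```

Emit:
play_rows:
  plan:
    - [129,-184,413,0.28,-1]
    - [129,-184,413,0.28,-1]
    - [129,-184,413,0.28,-1]
    - [129,-184,413,0.28,-1]
    - [129,-184,413,0.28,-1]
    - [129,-184,413,0.28,-1]
    - [129,-184,413,0.28,-1]
    - [129,-184,413,0.28,-1]

```text
time: 2.7
tool_pos: [0.4763, -0.2965, 0.1182]
tool_rot: [0.556, 0.436, 0.557, -0.436]
contact_force: [0.7, 0.7, -0.2]
gripper_width: 1.002
```

```bash
python3 go.py .478 -.2956 .06 14 .478 -.2956 .019 14
```

```text
t 2.7 p [ 0.4763 -0.2965  0.1182] psi 13.84 F [ 0.66  0.72 -0.23] T [-0.01  -0.003 -0.003] w 1.002 q [-0.69 -0.    1.86 -0.    1.28 -0.93]
(array([58.2,  1.9, -0.4]), np.float64(-0.003))
(array([99.2,  1.9, -0.4]), np.float64(-0.003))
```

Emit:
play_rows:
  plan:
    - [40,1.5,0,0,-1]
    - [75,1.5,0,0,-1]
    - [90,1.5,0,0,-1]
    - [99,1.5,0,0,-1]
    - [99,1.5,0,0,-1]
    - [99,1.5,0,0,-1]

```text
time: 3.45
tool_pos: [0.4792, -0.2941, 0.0217]
tool_rot: [0.558, 0.435, 0.556, -0.435]
contact_force: [1.1, 0.3, -0.0]
gripper_width: 1.001
```

```bash
python3 go.py .478 -.2956 .019 14
```

```text
t 3.45 p [ 0.4792 -0.2941  0.0217] psi 13.99 F [ 1.1   0.28 -0.02] T [ 0.037 -0.026  0.03 ] w 1.001 q [-0.68  0.13  1.91 -0.    1.1  -0.93]
(array([ 2.7, -1.6,  1.1]), np.float64(-0.0))
```

Emit:
play_rows:
  plan:
    - [2.5,-1.5,0,0,-1]
    - [2.5,-1.5,0,0,1]
    - [2.5,-1.5,0,0,1]
    - [2.5,-1.5,0,0,1]
    - [2.5,-1.5,0,0,1]
    - [2.5,-1.5,0,0,1]
    - [2.5,-1.5,0,0,1]
    - [2.5,-1.5,0,0,1]

```text
time: 4.45
tool_pos: [0.4775, -0.2941, 0.0183]
tool_rot: [0.558, 0.436, 0.557, -0.435]
contact_force: [2.7, 0.8, 3.5]
gripper_width: 0.29
```

```bash
python3 go.py
```

```text
t 4.45 p [ 0.4775 -0.2941  0.0183] psi 13.97 F [2.74 0.77 3.46] T [ 0.135 -0.456 -0.092] w 0.29 q [-0.68  0.13  1.91  0.    1.1  -0.93]
```

Emit:
play_rows:
  plan:
    - [-10,0,0,0,1]
    - [-40,0,0,0,1]
    - [-90,0,0,0,1]
    - [-140,0,0,0,1]
    - [-190,0,0,0,1]
    - [-200,0,0,0,1]
    - [-200,0,0,0,1]
    - [-200,0,0,0,1]

```text
time: 5.45
tool_pos: [0.4752, -0.2926, 0.2137]
tool_rot: [0.555, 0.435, 0.559, -0.435]
contact_force: [-0.4, 0.2, -5.0]
gripper_width: 0.291
```

```bash
python3 go.py .614 .0515 .23 57
python3 - <<'E'
from h import *
save('top','top1.png'); save('side','side1.png')
a=[cv2.imread('pics/%s1.png'%n) for n in('top','side')]; cv2.imwrite('pics/b1.png',cv2.resize(np.hstack(a),(800,300)))
E
```

```text
t 5.45 p [ 0.4752 -0.2926  0.2137] psi 13.98 F [-0.42  0.19 -4.99] T [-0.118 -0.051  0.022] w 0.291 q [-0.69 -0.09  1.78 -0.    1.45 -0.93]
(array([ -15.7,  217.7, -300.5]), np.float64(-0.751))
```

View pics/b1.png

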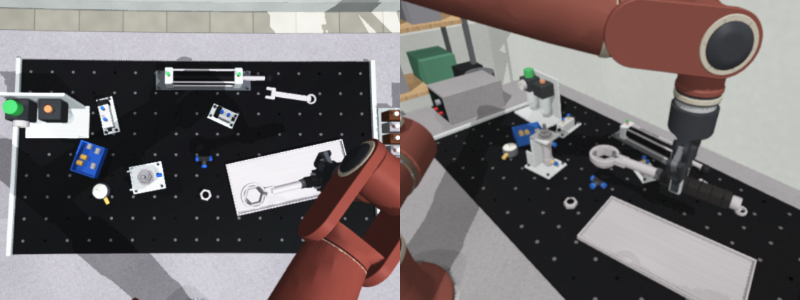

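Emit:
play_rows:
  plan:
    - [-8,40,-55,-0.12,1]
    - [-12,80,-110,-0.25,1]
    - [-16,120,-165,-0.4,1]
    - [-16,158,-218,-0.54,1]
    - [-16,192,-265,-0.66,1]
    - [-16,212,-292,-0.73,1]
    - [-16,218,-300,-0.751,1]
    - [-16,218,-300,-0.751,1]

```text
time: 6.55
tool_pos: [0.6154, 0.0502, 0.232]
tool_rot: [0.677, 0.2, 0.679, -0.201]
contact_force: [-0.3, 0.4, -4.1]
gripper_width: 0.291
```

```bash
python3 go.py .614 .0515 .23 57
cat > r.py <<'E'
import sys; from h import *
np.set_printoptions(precision=4,suppress=True)
# ring + handle in top view with the ring top height guess zt
fs=[manip.grab_frame('top') for _ in range(5)]; f=dict(fs[0]); Z=np.stack([x['range_z'] for x in fs]); Z[Z==0]=np.nan
f['range_z']=np.nan_to_num(np.nanmedian(Z,0),nan=5).astype('float32'); P=cloud(f)
np.savez('pics/'+sys.argv[2]+'.npz',**f); cv2.imwrite('pics/'+sys.argv[2]+'.png',f['img'][:,:,::-1])
zu=float(sys.argv[1]); zt=zu+.020
x,y,z=P[...,0],P[...,1],P[...,2]
m=((np.hypot(x-.48,y-.1386)<.045)&(abs(z-zt)<.012)).astype('uint8')
k=max(cv2.findContours(m,0,1)[0],key=cv2.contourArea)[:,0]
C=np.array([onplane(f,a,b,zt)[:2] for a,b in k]); c=np.array([.48,.1386])
for i in range(8):
    r=np.hypot(*(C-c).T); s=C[(abs(r-.0305)<.004 if i>2 else r<.037)]
    A=np.c_[2*s,np.ones(len(s))]; w=np.linalg.lstsq(A,(s**2).sum(1),rcond=None)[0]; c=w[:2]
print('ring',c,'r',np.sqrt(w[2]+c@c),'n',len(s),'of',len(C),'z top',np.median(z[m>0]))
M=m>0; A=np.c_[x[M]-c[0],y[M]-c[1],np.ones(M.sum())]; print('plane slopes',np.linalg.lstsq(A,z[M],rcond=None)[0])
d=np.hypot(x-c[0],y-c[1]); t=(d>.05)&(d<.11)&(abs(z-zt)<.015)&(np.hypot(x-.48,y-.1386)<.2)
from numpy.linalg import lstsq
if t.sum()>20:
    Q=np.stack([x[t],y[t]],1); L=cv2.fitLine((Q*1000).astype('float32'),cv2.DIST_HUBER,0,.01,.01).ravel(); q=Q.mean(0)-c
    print('tube n',t.sum(),'axis',np.degrees(np.arctan2(-L[1],-L[0])),'yaw from ring to tube',np.degrees(np.arctan2(-q[1],-q[0])),'z',np.median(z[t]))
E
python3 r.py .21 top2
```

```text
t 6.55 p [0.6154 0.0502 0.232 ] psi 57.05 F [-0.32  0.4  -4.1 ] T [-0.131 -0.085  0.004] w 0.291 q [-0.04  0.04  1.63 -0.    1.48 -1.03]
(array([ 2.1,  0.3, -1.8]), np.float64(0.001))Traceback (most recent call last):
  File "r.py", line 10, in <module>
    k=max(cv2.findContours(m,0,1)[0],key=cv2.contourArea)[:,0]
      ~~~^^^^^^^^^^^^^^^^^^^^^^^^^^^^^^^^^^^^^^^^^^^^^^^^
ValueError: max() iterable argument is empty
```

View pics/top2.png

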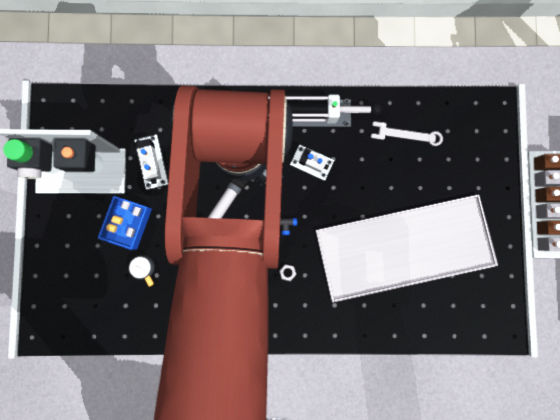

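Top view: the arm hides the ring, so I'll measure from the side camera instead.

```bash
cat > rs.py <<'E'
import sys; from h import *
np.set_printoptions(precision=4,suppress=True)
fs=[manip.grab_frame('side') for _ in range(6)]; f=dict(fs[0]); Z=np.stack([x['range_z'] for x in fs]); Z[Z==0]=np.nan
f['range_z']=np.nan_to_num(np.nanmedian(Z,0),nan=5).astype('float32'); P=cloud(f)
np.savez('pics/'+sys.argv[2]+'.npz',**f)
a=f['img'][100:270,130:330,::-1]; cv2.imwrite('pics/'+sys.argv[2]+'.png',cv2.resize(a,(800,600)[0:1]+(680,))[:600])
cv2.imwrite('pics/'+sys.argv[2]+'.png',cv2.resize(a,(700,595),interpolation=2))
zt=float(sys.argv[1])+.020
x,y,z=P[...,0],P[...,1],P[...,2]
m=((np.hypot(x-.48,y-.1386)<.05)&(abs(z-zt)<.008)).astype('uint8')
print('pts',m.sum(),'z pct',np.percentile(z[m>0],[10,25,50,75,90]))
M=m>0; A=np.c_[x[M]-.48,y[M]-.1386,np.ones(M.sum())]; s=lstsq=np.linalg.lstsq(A,z[M],rcond=None)[0]; print('plane slopes',s)
c=max(cv2.findContours(m,0,1)[0],key=cv2.contourArea)[:,0]
C=np.array([onplane(f,p,q,zt)[:2] for p,q in c]); c0=np.array([.48,.1386])
for i in range(8):
    r=np.hypot(*(C-c0).T); s=C[(abs(r-.0315)<.003 if i>2 else r<.04)]
    A=np.c_[2*s,np.ones(len(s))]; w=np.linalg.lstsq(A,(s**2).sum(1),rcond=None)[0]; c0=w[:2]
print('ring',c0,'r',np.sqrt(w[2]+c0@c0),len(s),len(C))
E
python3 rs.py .229 side2
python3 - <<'E'
from h import *
np.set_printoptions(precision=4,suppress=True)
f=dict(np.load('pics/side0.npz'));P=cloud(f);x,y,z=P[...,0],P[...,1],P[...,2]
m=(np.hypot(x-.48,y-.1386)<.02)&(z>.155)&(z<.18); print('rod side',m.sum(),P[m].mean(0),P[m].max(0)); m=(np.hypot(x-.48,y-.1386)<.025)&(z>.140)&(z<.146);print('nut top',P[m].mean(0),m.sum())
E
```

```text
pts 555 z pct [0.2432 0.2461 0.2495 0.2501 0.2516]
plane slopes [0.0446 0.0182 0.2483]
ring [0.4802 0.1276] r 0.033468734711761074 16 98
rod side 37 [0.4792 0.1357 0.1629] [0.4849 0.1434 0.1695]
nut top [0.4774 0.1317 0.1421] 71
```

View pics/side2.png

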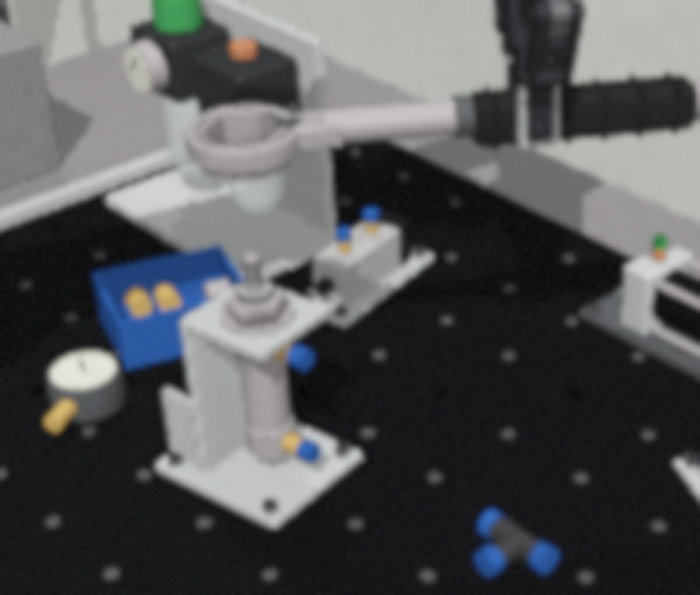

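```bash
python3 go.py .6128 .0523 .195 57;  cat > rt.py <<'E'
import sys; from h import *
from scipy.optimize import least_squares as LS
np.set_printoptions(precision=4,suppress=True)
def fit(fn,zu,c0=(.48,.1386),band=.0035):
    f=dict(np.load(fn)); P=cloud(f); zt=zu+.0208; x,y,z=P[...,0],P[...,1],P[...,2]
    s=cv2.GaussianBlur(np.where(abs(z-zt)<.03,z,0).astype('float32'),(1,1),0)
    m=((np.hypot(x-c0[0],y-c0[1])<.042)&(abs(s-zt)<band)).astype('uint8')
    c=max(cv2.findContours(cv2.morphologyEx(m,cv2.MORPH_CLOSE,np.ones((3,3),'uint8')),0,1)[0],key=cv2.contourArea)[:,0]
    C=np.array([onplane(f,p,q,zt)[:2] for p,q in c])
    w=LS(lambda w:np.hypot(*(C-w).T)-.0305,c0,loss='soft_l1',f_scale=.001).x
    e=np.hypot(*(C-w).T)-.0305; M=(m>0)&(np.hypot(x-w[0],y-w[1])<.033)
    print(fn,'ring',w,'inliers',(abs(e)<.002).sum(),len(C),'ztop',np.median(z[M]),'ann centroid',x[M].mean(),y[M].mean())
if __name__=='__main__': fit(sys.argv[1],float(sys.argv[2]))
E
python3 -c "
from rt import *
fit('pics/side2.npz',.229); fit('pics/side0.npz',.016,(.4393,-.1404)); fit('pics/avg.npz',.016,(.4393,-.1404))"
```

```text
t 7.1 p [0.6159 0.0496 0.2338] psi 56.98 F [-1.53  0.61 -5.46] T [-0.082 -0.048  0.022] w 0.291 q [-0.04  0.03  1.63  0.    1.48 -1.03]
(array([38.8,  0.6, -4. ]), np.float64(-0.0))
pics/side2.npz ring [0.4808 0.1309] inliers 36 82 ztop 0.24979361634887692 ann centroid 0.4805027956911633 0.1301872209913739
pics/side0.npz ring [ 0.4388 -0.1428] inliers 81 101 ztop 0.03581692640171885 ann centroid 0.43803723105642955 -0.1439348382259827
pics/avg.npz ring [ 0.4396 -0.1417] inliers 71 89 ztop 0.036713941549386786 ann centroid 0.4393891365097597 -0.14146311033566858
```

Emit:
play_rows:
  plan:
    - [10,0.3,-2,0,1]
    - [20,0.6,-3.5,0,1]
    - [32,0.6,-4,0,1]
    - [38,0.6,-4,0,1]
    - [38,0.6,-4,0,1]
    - [38,0.6,-4,0,1]

```text
time: 7.85
tool_pos: [0.6132, 0.0526, 0.1961]
tool_rot: [0.678, 0.201, 0.678, -0.201]
contact_force: [0.6, -0.1, -4.6]
gripper_width: 0.289
```

```bash
python3 go.py .6128 .0523 .195 57; python3 rs.py .193 side3; python3 -c "
from rt import *
fit('pics/side3.npz',.193);fit('pics/side3.npz',.191,band=.005)"; python3 go.py
```

```text
t 7.85 p [0.6132 0.0526 0.1961] psi 57.01 F [ 0.65 -0.09 -4.61] T [-0.07  -0.12  -0.033] w 0.289 q [-0.04  0.05  1.67  0.    1.42 -1.03]
(array([ 1.1, -0.5, -0.1]), np.float64(0.0))
pts 520 z pct [0.207  0.2098 0.2121 0.2126 0.2143]
plane slopes [0.0432 0.0109 0.2113]
ring [0.4756 0.1302] r 0.03328218986561531 44 99
pics/side3.npz ring [0.478  0.1331] inliers 56 84 ztop 0.21227178141431963 ann centroid 0.47859377976187734 0.1338990286379339
pics/side3.npz ring [0.4793 0.1329] inliers 21 87 ztop 0.2120897102250594 ann centroid 0.47806786260024614 0.13192061203802374
t 8.15 p [0.613  0.0526 0.1961] psi 57.01 F [ 0.19  0.26 -3.75] T [-0.021 -0.116 -0.024] w 0.294 q [-0.04  0.05  1.67  0.    1.42 -1.03]
```

View pics/side3.png

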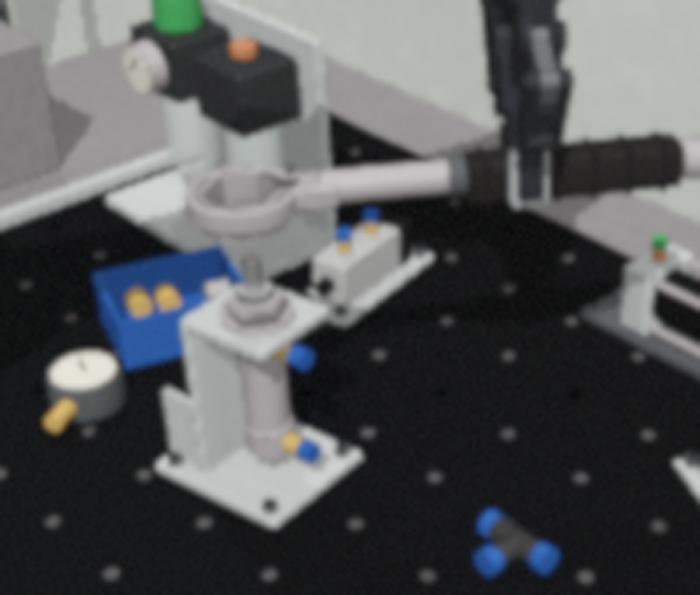

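Run:
```python
from h import *
np.set_printoptions(precision=4,suppress=True)
f=dict(np.load('pics/side3.npz')); P=cloud(f); z=P[...,2]; x,y=P[...,0],P[...,1]
g=f['img'].astype(int)
print('rod gray rows'); print(g[172:184:2,194:212].mean(-1).astype(int))
m=(np.hypot(x-.479,y-.135)<.012)&(z>.15)&(z<.176); vv,uu=np.nonzero(m)
for r in range(vv.min(),vv.max()+1): print(r,uu[vv==r],(z[r][uu[vv==r]]*1000).astype(int))
for u_,v_ in((202,173),(202,174),(202.5,174)): print('rodtop',onplane(f,u_,v_,.1695))
print('ring heights mm'); print((z[144:172:1,180:222:2]*1000).astype(int))
def edge(us,vs,zz): print([onplane(f,a,b,zz)[:2] for a,b in zip(us,vs)])
```

```text
rod gray rows
[[113 129 137 137 137 135 131 129 130 132 135 137 138 138 138 137 136 138]
 [ 82 110 131 137 129 114 116 125 123 120 123 135 139 139 138 140 142 141]
 [ 68  90 114 129 127 115 114 121 120 111 112 131 137 137 137 133 125 115]
 [ 87  83  87 105 122 121 118 122 120 112 110 123 125 111  96  73  53  34]
 [164 135 104 107 119 127 126 126 128 123 121 132 130 101  57  31  25  21]
 [190 182 171 167 167 165 156 154 154 153 154 163 163 149 134 132 117  93]]
173 [200 201 202 203] [168 168 169 168]
174 [199 200 201 202 203 204] [166 168 168 168 167 165]
175 [200 201 202 203 204] [166 167 166 166 164]
176 [200 201 202 203 204] [163 165 164 163 162]
177 [200 201 202 203 204] [161 162 161 161 160]
178 [200 201 202 203 204] [159 159 160 159 158]
179 [200 201 202 203 204] [156 156 157 157 156]
180 [200 201 202 203 204] [154 154 155 155 153]
181 [200 201 202 203 204] [152 152 153 153 151]
182 [202 203] [150 150]
rodtop [0.4811 0.1366 0.1695]
rodtop [0.4787 0.1334 0.1695]
rodtop [0.4794 0.1327 0.1695]
ring heights mm
[[ 63  64  65  63  63  62  58  40  92  93  94  95  94  92  90  85  71  75
[... 1719 characters left out ...]
7 202 204 205 205 206 207 207 206 206 205 204 203 200  17  17
   17  17  20]
 [ 19  17  17  18 202 203 204 204 204 204 204 204 203 202 196 194  17  17
   17  17  17]
 [ 17  18  17  18 192 200 201 202 202 202 202 201 201 196 194  17  17  17
   18  17  18]
 [ 17  18  18  16  17 193 196 196 197 197 197 195 195 194 192  18  17  17
   17  17  18]
 [ 18  17  16  18  18  17 193 194 194 194 194 194 193  19  18  19  17  17
   17  17  17]
 [ 15  18  18  18  18  17  17  18 192 193 192  18  17  18  18  17  19  18
   17  18  17]
 [ 11  16  17  17  18  17  48  18  17  17  17  17  18  17  17  17  17  17
   17  17  17]
 [  9  12  17  18  48  48  47  17  17  17  17  17  17  18  18  18  18  17
   18  18  17]]
```

```bash
cat >> h.py <<'E'
def proj(f,p):
    c=Rm(f).T@(np.array(p)-np.array(f['origin'])); q=np.array([c[0],-c[1]])/-c[2]; q=q*(1+f['k1']*(q@q)); return np.array([f['cx']+f['fx']*q[0],f['cy']+f['fy']*q[1]])
E
python3 - <<'E'
from h import *
np.set_printoptions(precision=4,suppress=True)
f=dict(np.load('pics/side3.npz')); P=cloud(f); z=P[...,2]
for zz in(.155,.16,.1695,.1925,.2125): print(zz,proj(f,(.48,.1386,zz)))
print('dpx/dx',proj(f,(.49,.1386,.2))-proj(f,(.48,.1386,.2)),'dpx/dy',proj(f,(.48,.1486,.2))-proj(f,(.48,.1386,.2)))
# ring underside z~.192 to top: silhouettes per row
for r in range(146,171):
    u=np.nonzero(z[r,178:222]>.188)[0]+178; w=np.nonzero((abs(z[r,178:222]-.2123)<.0018))[0]+178
    print(r,u.min() if len(u) else 0,u.max() if len(u) else 0,'top',w.min() if len(w) else 0,w.max() if len(w) else 0)
E
```

```text
0.155 [201.6444 179.032 ]
0.16 [201.4151 176.9049]
0.1695 [200.9753 172.8245]
0.1925 [199.8878 162.7286]
0.2125 [198.915  153.6911]
dpx/dx [ 4.1105 -1.681 ] dpx/dy [-3.0307 -1.7322]
146 0 0 top 0 0
147 198 213 top 198 203
148 193 213 top 193 208
149 189 221 top 189 220
150 188 221 top 188 218
151 186 221 top 186 219
152 185 221 top 185 220
153 184 221 top 184 221
154 183 221 top 183 219
155 183 221 top 183 221
156 183 221 top 183 217
157 183 221 top 183 213
158 183 221 top 184 212
159 183 221 top 185 211
160 183 215 top 186 208
161 184 213 top 188 206
162 184 213 top 191 201
163 185 212 top 0 0
164 186 211 top 0 0
165 188 211 top 0 0
166 188 209 top 0 0
167 189 208 top 0 0
168 191 205 top 0 0
169 195 201 top 0 0
170 0 0 top 0 0
```

Emit:
play_rows:
  plan:
    - [8,-0.4,0,0,1]
    - [16,-0.4,0,0,1]
    - [24,-0.4,0,0,1]
    - [32,-0.4,0,0,1]
    - [40,-0.4,0,0,1]
    - [44,-0.4,0,0,1]
    - [44,-0.4,0,0,1]

```text
time: 9.02
tool_pos: [0.6124, 0.0523, 0.1512]
tool_rot: [0.678, 0.201, 0.678, -0.201]
contact_force: [-0.2, -0.1, -4.0]
gripper_width: 0.293
```

```bash
python3 go.py .6128 .0523 .15 57; python3 rs.py .148 side4
python3 - <<'E'
from h import *
f=dict(np.load('pics/side4.npz')); P=cloud(f); z=P[...,2]
for r in range(160,192):
    u=np.nonzero(z[r,178:222]>.1455)[0]+178; w=np.nonzero((abs(z[r,178:222]-.168)<.0018))[0]+178
    print(r,u.min() if len(u) else 0,u.max() if len(u) else 0,'top',w.min() if len(w) else 0,w.max() if len(w) else 0)
print((z[166:190,180:218]*1000).astype(int)[:, ::2])
print(proj(f,(.48,.1386,.1685)))
E
python3 go.py
```

```text
t 9.025 p [0.6124 0.0523 0.1512] psi 57.01 F [-0.17 -0.13 -4.05] T [-0.058 -0.059 -0.044] w 0.293 q [-0.04  0.09  1.71 -0.    1.34 -1.03]
(array([1.2, 0.2, 0.3]), np.float64(0.0))
pts 547 z pct [0.1624 0.1653 0.1677 0.1683 0.1698]
plane slopes [0.0467 0.0135 0.1669]
ring [0.477  0.1325] r 0.033081778517796215 37 96
160 0 0 top 0 0
161 0 0 top 0 0
162 0 0 top 0 0
163 0 0 top 0 0
164 0 0 top 0 0
165 0 0 top 0 0
166 0 0 top 0 0
167 197 215 top 197 209
168 193 215 top 193 212
169 191 221 top 191 220
170 189 221 top 189 220
171 188 221 top 188 220
172 187 221 top 187 221
173 186 221 top 186 219
174 186 221 top 186 221
175 186 221 top 186 221
176 185 221 top 185 218
177 186 221 top 186 215
178 186 221 top 186 214
179 186 221 top 187 212
180 186 216 top 188 211
181 186 215 top 190 209
182 187 214 top 193 205
183 188 213 top 0 0
184 189 213 top 0 0
185 190 212 top 0 0
186 191 210 top 0 0
187 193 208 top 0 0
188 195 206 top 0 0
189 0 0 top 0 0
190 0 0 top 0 0
191 0 0 top 0 0
[[ 17  18  17  17  18  17  18  17  17  17  18  17  17  17  18  17  17  17
   17]
 [ 17  18  18  17  17  18  18  16  92 
[... 1290 characters left out ...]
4 165 165 165 165 164 163 162 161 158   9
   10]
 [ 27  15  13  12  13 159 161 162 162 162 162 162 162 161 160 158 150   9
   19]
 [ 27  13  12  13  12 149 159 159 160 160 160 161 160 159 157 151 147 128
   19]
 [ 24  12  13  13  48 128 151 158 157 159 158 158 157 153 151 149 130 128
  128]
 [ 21  13  48  47  47 128 128 149 151 152 152 152 151 151 148 138 133 128
  129]
 [ 47  47  46  46 128 128 128 136 148 150 149 149 149 148 140 136 131 130
  128]
 [ 45  45  43 128 129 128 128 132 137 140 140 140 140 139 139 133 130 130
  128]]
[201.021854   173.25648195]
t 9.325 p [0.6129 0.0523 0.1522] psi 57.01 F [-0.12 -0.25 -4.99] T [-0.08  -0.172 -0.02 ] w 0.29 q [-0.04  0.09  1.71  0.    1.34 -1.03]
```

View pics/side4.png

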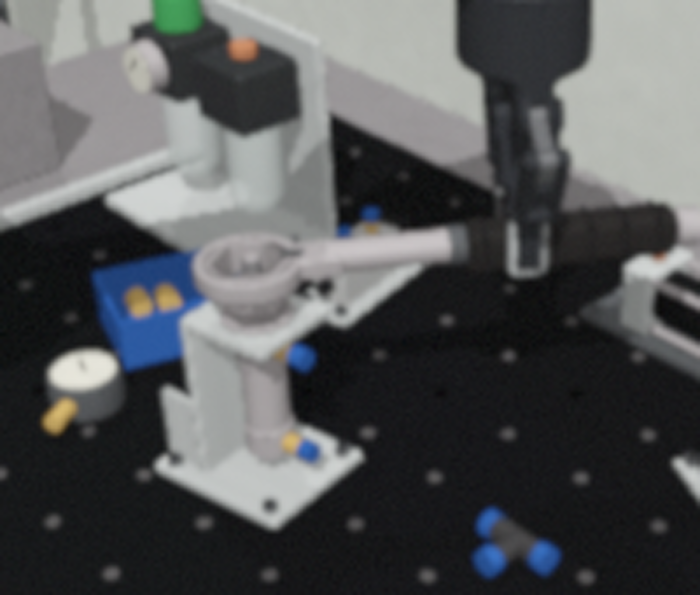

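Emit:
play_rows:
  plan:
    - [0,0,1.2,0,1]
    - [2,0,1.2,0,1]
    - [4,0,1.2,0,1]
    - [6,0,1.2,0,1]
    - [8,0,1.2,0,1]
    - [8,0,1.2,0,1]

```text
time: 10.07
tool_pos: [0.6135, 0.0517, 0.1433]
tool_rot: [0.678, 0.201, 0.678, -0.201]
contact_force: [0.2, 0.1, -5.2]
gripper_width: 0.295
```

```bash
python3 go.py
```

```text
t 10.075 p [0.6135 0.0517 0.1433] psi 57.01 F [ 0.18  0.13 -5.17] T [-0.082 -0.132 -0.004] w 0.295 q [-0.04  0.1   1.71  0.    1.33 -1.03]
```

No contact yet (Fz is still the wrench's weight), so I'll go down further.

Emit:
play_rows:
  plan:
    - [1,0,0,0,1]
    - [2,0,0,0,1]
    - [3,0,0,0,1]
    - [3,0,0,0,1]

```text
time: 10.58
tool_pos: [0.6138, 0.0518, 0.1409]
tool_rot: [0.678, 0.201, 0.678, -0.201]
contact_force: [0.7, 1.4, -3.9]
gripper_width: 0.291
```

```bash
python3 go.py
```

```text
t 10.575 p [0.6138 0.0518 0.1409] psi 56.99 F [ 0.74  1.39 -3.87] T [ 0.211 -0.058 -0.151] w 0.291 q [-0.04  0.1   1.72  0.    1.32 -1.03]
```

Emit:
play_rows:
  plan:
    - [1,0,0,0,1]
    - [2,0,0,0,1]
    - [3,0,0,0,1]
    - [3,0,0,0,1]

```text
time: 11.08
tool_pos: [0.6142, 0.0519, 0.1379]
tool_rot: [0.678, 0.201, 0.677, -0.201]
contact_force: [2.6, 3.2, -5.7]
gripper_width: 0.291
```

```bash
python3 go.py
```

```text
t 11.075 p [0.6142 0.0519 0.1379] psi 56.98 F [ 2.61  3.22 -5.66] T [ 0.308 -0.568 -0.529] w 0.291 q [-0.04  0.1   1.72  0.    1.32 -1.03]
```

Emit:
play_rows:
  plan:
    - [0,0.7,0,0,1]
    - [0,1.4,0,0,1]
    - [1,1.4,0,0,1]
    - [2,1.4,0,0,1]
    - [2,1.4,0,0,1]

```text
time: 11.7
tool_pos: [0.6144, 0.0526, 0.1356]
tool_rot: [0.678, 0.201, 0.678, -0.201]
contact_force: [2.8, -0.3, -3.5]
gripper_width: 0.291
```

```bash
python3 go.py
```

```text
t 11.7 p [0.6144 0.0526 0.1356] psi 57.02 F [ 2.84 -0.27 -3.51] T [-0.005 -0.431 -0.162] w 0.291 q [-0.03  0.11  1.72 -0.    1.32 -1.03]
```

Emit:
play_rows:
  plan:
    - [0,0.4,0.8,0,1]
    - [1,0.4,0.8,0,1]
    - [2,0.4,0.8,0,1]
    - [2,0.4,0.8,0,1]

```text
time: 12.2
tool_pos: [0.615, 0.0528, 0.1339]
tool_rot: [0.678, 0.201, 0.678, -0.201]
contact_force: [-1.0, -1.0, -1.5]
gripper_width: 0.287
```

```bash
python3 go.py
```

```text
t 12.2 p [0.615  0.0528 0.1339] psi 57.03 F [-0.97 -1.04 -1.5 ] T [0.146 0.459 0.105] w 0.287 q [-0.03  0.11  1.72  0.    1.31 -1.03]
```

Emit:
play_rows:
  plan:
    - [1.0,0,0,0,1]
    - [1.0,0,0,0,1]
    - [1.0,0,0,0,1]

```text
time: 12.58
tool_pos: [0.6151, 0.0528, 0.133]
tool_rot: [0.678, 0.201, 0.678, -0.201]
contact_force: [-1.3, 0.4, 1.6]
gripper_width: 0.289
```

```bash
python3 go.py; python3 rs.py .1315 side5; python3 -c "
from rt import *
f=dict(np.load('pics/side5.npz'));z=cloud(f)[...,2];print((z[174:200,180:222]*1000).astype(int)[::2, ::2])
print(proj(f,(.48,.1386,.1525)))"
```

```text
t 12.575 p [0.6151 0.0528 0.133 ] psi 57.02 F [-1.3   0.44  1.61] T [0.332 0.934 0.196] w 0.289 q [-0.03  0.11  1.72  0.    1.31 -1.03]
pts 532 z pct [0.1457 0.1481 0.151  0.1517 0.1529]
plane slopes [0.0414 0.0264 0.1503]
ring [0.4773 0.1305] r 0.032719011186293535 39 101
[[ 46  44  43  41  40  39  37  47  18 151 167 168 165 151 151 151  18  16
  156  11  49]
 [ 40  39  38  36  35  33 151 151 151 151 164 164 162 151 150 151 149 150
  152 153 153]
 [ 34  32  31  30  29 152 151 151 150 148 159 159 157 146 148 151 154 154
  156 154 152]
 [ 28  26  26  24 152 151 151 151 147 143 154 154 154 141 143 146 151 151
  152 153 152]
 [ 21  21  18  19 152 149 151 148 142 146 149 150 149 147 141 150 150 150
  151 151 151]
 [ 27  15  12  13 151 152 151 151 151 147 146 147 146 146 142 151 151 151
  150 146 145]
 [ 24  14  13  13 148 151 152 151 151 151 151 151 151 151 150 152 150 149
  146 141 141]
 [ 48  46  47  46 143 147 148 150 151 152 151 151 151 151 150 149 147 144
  141 128 128]
 [ 43  43 128 128 128 142 144 146 146 147 147 148 148 147 145 144 142 140
  128 128 128]
 [ 38 126 128 128 129 128 132 141 143 143 143 143 144 141 142 134 132 129
  128 127 125]
 [ 33 122 124 127 128 128 128 128 133 134 134 134 134 132 132 128 128 129
  126 123  11]
 [ 27 116 118 115 124 126 127 128 128 127 128 128 128 129 128 128 128 125
    9  10   9]
 [ 21  20 114 111 107 105 123 125 127 129 128 128 128 129 128 127 123  11
   10  10  10]]
[201.7585 180.0902]
```

View pics/side5.png

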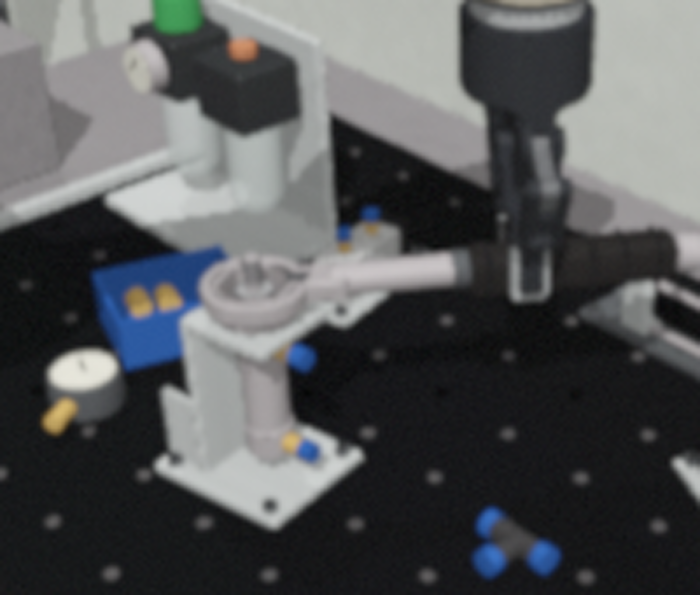

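The ring is home: its top is at 0.151 in the side view, where the plate also reads about 2 mm low. I'll start turning about the nut axis.

Emit:
play_rows:
  plan:
    - [0,-4,0,0.025,1]
    - [0,-8,-0.2,0.05,1]
    - [0,-12,-0.4,0.075,1]
    - [0,-16,-0.8,0.1,1]

```text
time: 13.38
tool_pos: [0.6058, 0.04, 0.1327]
tool_rot: [0.667, 0.235, 0.667, -0.235]
contact_force: [-1.1, 3.0, 2.2]
gripper_width: 0.292
```

```bash
cat > tq.py <<'E'
from go import *
s,p,ps,M=pose(); F,T=s['contact_force'],s['ft_torque']; r=p-np.array([.48,.1386,.1325])
ft=M.T@F
print('t %.2f p %s psi %.2f rad %.4f ang %.2f'%(s['time'],p.round(4),ps,np.hypot(r[0],r[1]),np.degrees(np.arctan2(r[1],r[0]))),'Ftool',ft.round(2),'T',T.round(3),'Mring %.3f'%(T[2]+r[0]*F[1]-r[1]*F[0]),'w %.3f'%s['gripper_width'])
E
python3 tq.py
```

```text
t 13.38 p [0.6058 0.04   0.1327] psi 51.19 rad 0.1599 ang -38.09 Ftool [-2.17  1.67 -2.72] T [1.031 0.825 0.231] Mring 0.504 w 0.292
```

Emit:
play_rows:
  plan:
    - [0,-4,0,0.025,1]
    - [0,-8,-0.2,0.05,1]
    - [0,-11.2,-0.4,0.07,1]

```text
time: 13.75
tool_pos: [0.5985, 0.0314, 0.1327]
tool_rot: [0.658, 0.258, 0.658, -0.258]
contact_force: [-1.5, 5.0, 1.2]
gripper_width: 0.29
```

```bash
python3 tq.py
```

```text
t 13.75 p [0.5985 0.0314 0.1327] psi 47.19 rad 0.1598 ang -42.14 Ftool [-1.19  2.65 -4.51] T [1.322 0.799 0.162] Mring 0.594 w 0.290
```

Emit:
play_rows:
  plan:
    - [0,-4,-0.5,0.025,1]
    - [0,-8,-1.2,0.05,1]
    - [0,-11.2,-1.4,0.07,1]

```text
time: 14.12
tool_pos: [0.5905, 0.0235, 0.1331]
tool_rot: [0.65, 0.281, 0.648, -0.281]
contact_force: [2.3, 3.0, 2.0]
gripper_width: 0.287
```

```bash
python3 tq.py
```

```text
t 14.12 p [0.5905 0.0235 0.1331] psi 43.17 rad 0.1596 ang -46.18 Ftool [-2.03  3.77 -0.59] T [1.008 0.263 0.174] Mring 0.776 w 0.287
```

Emit:
play_rows:
  plan:
    - [0,-4,0,0.025,1]
    - [0,-8,-0.2,0.05,1]
    - [0,-11.2,-0.4,0.07,1]

```text
time: 14.5
tool_pos: [0.582, 0.0161, 0.1331]
tool_rot: [0.639, 0.304, 0.638, -0.303]
contact_force: [3.8, 0.7, 1.8]
gripper_width: 0.291
```

```bash
python3 tq.py
```

```text
t 14.50 p [0.582  0.0161 0.1331] psi 39.15 rad 0.1594 ang -50.22 Ftool [-1.78  3.43  1.88] T [ 0.856 -0.088  0.139] Mring 0.683 w 0.291
```

Emit:
play_rows:
  plan:
    - [0,-3,0,0.0175,1]
    - [0,-5.6,-0.1,0.035,1]
    - [0,-5.6,-0.1,0.035,1]

```text
time: 14.88
tool_pos: [0.5776, 0.0127, 0.1331]
tool_rot: [0.634, 0.314, 0.633, -0.314]
contact_force: [5.2, -1.5, 2.1]
gripper_width: 0.297
```

```bash
python3 tq.py
```

```text
t 14.88 p [0.5776 0.0127 0.1331] psi 37.20 rad 0.1593 ang -52.22 Ftool [-2.13  3.18  4.36] T [ 0.685 -0.3    0.093] Mring 0.592 w 0.297
```

Emit:
play_rows:
  plan:
    - [0,-3,0.5,0.0175,1]
    - [0,-5.6,0.8,0.035,1]
    - [0,-8.5,0.7,0.053,1]

```text
time: 15.25
tool_pos: [0.5707, 0.0077, 0.1327]
tool_rot: [0.625, 0.331, 0.625, -0.331]
contact_force: [4.3, 3.6, 2.5]
gripper_width: 0.295
```

```bash
python3 tq.py
python3 - <<'E'
from h import *
f=manip.grab_frame('top'); g=manip.grab_frame('side')
A=cv2.resize(g['img'][150:210,170:240,::-1],(700,600),interpolation=2); cv2.imwrite('pics/s6.png',A)
P=cloud(f);z=P[...,2]; print('top sees ring?',np.median(z[240:250,195:210]))
E
```

```text
t 15.25 p [0.5707 0.0077 0.1327] psi 34.15 rad 0.1593 ang -55.29 Ftool [-2.46  5.55 -0.6 ] T [ 1.104 -0.248  0.15 ] Mring 1.034 w 0.295
top sees ring? 0.14684889584692556
```

Emit:
play_rows:
  plan:
    - [0,-3,0,0.0175,1]
    - [0,-5.6,-0.1,0.035,1]
    - [0,-8.5,-0.2,0.053,1]

```text
time: 15.72
tool_pos: [0.5637, 0.0031, 0.1327]
tool_rot: [0.616, 0.348, 0.616, -0.347]
contact_force: [4.6, 3.0, 1.6]
gripper_width: 0.293
```

```bash
python3 tq.py
```

```text
t 15.72 p [0.5637 0.0031 0.1327] psi 31.15 rad 0.1592 ang -58.30 Ftool [-1.59  5.52 -0.15] T [ 1.244 -0.272  0.16 ] Mring 1.040 w 0.293
```

Emit:
play_rows:
  plan:
    - [0,-3,0,0.0175,1]
    - [0,-5.6,-0.1,0.035,1]
    - [0,-8.5,-0.2,0.053,1]

```text
time: 16.1
tool_pos: [0.5563, -0.001, 0.1327]
tool_rot: [0.606, 0.364, 0.607, -0.363]
contact_force: [4.9, 3.7, 1.9]
gripper_width: 0.293
```

```bash
python3 tq.py
```

```text
t 16.10 p [ 0.5563 -0.001   0.1327] psi 28.12 rad 0.1591 ang -61.34 Ftool [-1.9   6.05 -0.94] T [ 1.266 -0.36   0.211] Mring 1.175 w 0.293
```

Emit:
play_rows:
  plan:
    - [0,-3,0,0.0175,1]
    - [0,-5.6,-0.2,0.035,1]
    - [0,-8.5,-0.4,0.053,1]

```text
time: 16.48
tool_pos: [0.5488, -0.0048, 0.1328]
tool_rot: [0.597, 0.38, 0.596, -0.379]
contact_force: [5.0, 2.5, 1.5]
gripper_width: 0.29
```

```bash
python3 tq.py
```

```text
t 16.48 p [ 0.5488 -0.0048  0.1328] psi 25.09 rad 0.1591 ang -64.36 Ftool [-1.47  5.61 -0.18] T [ 1.175 -0.446  0.165] Mring 1.057 w 0.290
```

Emit:
play_rows:
  plan:
    - [0,-3,0,0.0175,1]
    - [0,-5.6,-0.1,0.035,1]
    - [0,-8.5,-0.2,0.053,1]

```text
time: 16.85
tool_pos: [0.5411, -0.0082, 0.1328]
tool_rot: [0.587, 0.396, 0.586, -0.395]
contact_force: [5.0, 2.2, 1.3]
gripper_width: 0.294
```

```bash
python3 tq.py
```

```text
t 16.85 p [ 0.5411 -0.0082  0.1328] psi 22.06 rad 0.1590 ang -67.40 Ftool [-1.24  5.45 -0.19] T [ 1.224 -0.518  0.276] Mring 1.143 w 0.294
```

Emit:
play_rows:
  plan:
    - [0,-3,0,0.0175,1]
    - [0,-5.6,-0.1,0.035,1]
    - [0,-8.5,-0.2,0.053,1]

```text
time: 17.23
tool_pos: [0.5333, -0.0112, 0.1328]
tool_rot: [0.576, 0.411, 0.575, -0.41]
contact_force: [5.0, 3.4, 1.0]
gripper_width: 0.293
```

```bash
python3 tq.py
```

```text
t 17.23 p [ 0.5333 -0.0112  0.1328] psi 19.03 rad 0.1590 ang -70.42 Ftool [-1.01  5.86 -1.56] T [ 1.255 -0.677  0.322] Mring 1.256 w 0.293
```

Emit:
play_rows:
  plan:
    - [0,-3,-0.2,0.0175,1]
    - [0,-5.6,-0.3,0.035,1]
    - [0,-8.5,-0.5,0.053,1]

```text
time: 17.6
tool_pos: [0.5253, -0.0137, 0.133]
tool_rot: [0.565, 0.426, 0.564, -0.425]
contact_force: [5.2, 2.4, 1.6]
gripper_width: 0.292
```

```bash
python3 tq.py
```

```text
t 17.60 p [ 0.5253 -0.0137  0.133 ] psi 16.00 rad 0.1589 ang -73.44 Ftool [-1.56  5.66 -0.83] T [ 1.125 -0.73   0.376] Mring 1.276 w 0.292
```

Emit:
play_rows:
  plan:
    - [0,-3,0,0.0175,1]
    - [0,-5.6,-0.1,0.035,1]
    - [0,-8.5,-0.2,0.053,1]

```text
time: 17.98
tool_pos: [0.5171, -0.0159, 0.1329]
tool_rot: [0.554, 0.441, 0.553, -0.44]
contact_force: [6.4, 2.5, 1.5]
gripper_width: 0.292
```

```bash
python3 tq.py
```

```text
t 17.98 p [ 0.5171 -0.0159  0.1329] psi 12.97 rad 0.1588 ang -76.49 Ftool [-1.49  6.79 -1.01] T [ 1.134 -0.821  0.408] Mring 1.488 w 0.292
```

Emit:
play_rows:
  plan:
    - [0,-3,0,0.0175,1]
    - [0,-5.6,-0.2,0.035,1]

```text
time: 18.23
tool_pos: [0.5117, -0.017, 0.133]
tool_rot: [0.546, 0.45, 0.545, -0.449]
contact_force: [6.6, 1.9, 1.0]
gripper_width: 0.293
```

```bash
python3 tq.py
```

```text
t 18.23 p [ 0.5117 -0.017   0.133 ] psi 10.97 rad 0.1588 ang -78.48 Ftool [-0.96  6.83 -0.61] T [ 0.975 -0.867  0.497] Mring 1.582 w 0.293
```

Emit:
play_rows:
  plan:
    - [0,-3,0,0.0175,1]
    - [0,-5.6,-0.2,0.035,1]

```text
time: 18.48
tool_pos: [0.5062, -0.018, 0.133]
tool_rot: [0.538, 0.46, 0.537, -0.459]
contact_force: [6.5, 0.8, 1.3]
gripper_width: 0.291
```

```bash
python3 tq.py
```

```text
t 18.48 p [ 0.5062 -0.018   0.133 ] psi 8.97 rad 0.1588 ang -80.50 Ftool [-1.32  6.57  0.22] T [ 0.932 -0.845  0.486] Mring 1.528 w 0.291
```

Emit:
play_rows:
  plan:
    - [0,-2.4,0,0.015,1]
    - [0,-4.8,-0.1,0.03,1]

```text
time: 18.73
tool_pos: [0.5012, -0.0187, 0.1329]
tool_rot: [0.531, 0.468, 0.53, -0.467]
contact_force: [5.0, 0.9, 1.0]
gripper_width: 0.294
```

```bash
python3 tq.py
```

```text
t 18.73 p [ 0.5012 -0.0187  0.1329] psi 7.23 rad 0.1587 ang -82.34 Ftool [-1.01  5.11 -0.26] T [ 0.928 -0.768  0.32 ] Mring 1.132 w 0.294
```

Emit:
play_rows:
  plan:
    - [0,-2.4,0,0.015,1]
    - [0,-4.8,-0.1,0.03,1]

```text
time: 18.98
tool_pos: [0.496, -0.0193, 0.1328]
tool_rot: [0.524, 0.476, 0.523, -0.476]
contact_force: [4.3, 0.7, 2.2]
gripper_width: 0.292
```

```bash
python3 tq.py
```

```text
t 18.98 p [ 0.496  -0.0193  0.1328] psi 5.46 rad 0.1587 ang -84.20 Ftool [-2.24  4.37 -0.31] T [ 0.863 -0.654  0.15 ] Mring 0.844 w 0.292
```

Emit:
play_rows:
  plan:
    - [0,-1.6,0,0.01,1]
    - [0,-1.6,0,0.01,1]

```text
time: 19.23
tool_pos: [0.4943, -0.0194, 0.1328]
tool_rot: [0.521, 0.478, 0.521, -0.478]
contact_force: [4.2, -0.7, 2.8]
gripper_width: 0.291
```

```bash
python3 tq.py
```

```text
t 19.23 p [ 0.4943 -0.0194  0.1328] psi 4.91 rad 0.1587 ang -84.83 Ftool [-2.78  4.1   1.09] T [ 0.81  -0.666  0.112] Mring 0.761 w 0.291
```

The joint tripped: torque peaked at about 1.55 and fell to 0.76. I'll stop here and ease back.

Emit:
play_rows:
  plan:
    - [0,5.6,-0.1,-0.035,1]
    - [0,11.2,-0.4,-0.07,1]
    - [0,16.8,-0.9,-0.105,1]
    - [0,22.3,-1.6,-0.14,1]
    - [0,22.3,-1.6,-0.14,1]

```text
time: 19.85
tool_pos: [0.5165, -0.0159, 0.1325]
tool_rot: [0.553, 0.44, 0.553, -0.441]
contact_force: [4.8, -1.1, 0.5]
gripper_width: 0.293
```

```bash
python3 tq.py
```

```text
t 19.85 p [ 0.5165 -0.0159  0.1325] psi 12.97 rad 0.1588 ang -76.69 Ftool [-0.48  4.46  2.2 ] T [ 0.396 -0.661 -0.187] Mring 0.520 w 0.293
```

Emit:
play_rows:
  plan:
    - [0,4.8,0.3,-0.03,1]
    - [0,9.6,0.1,-0.06,1]
    - [0,9.6,0.1,-0.06,1]

```text
time: 20.23
tool_pos: [0.5256, -0.0136, 0.1323]
tool_rot: [0.566, 0.423, 0.567, -0.424]
contact_force: [3.0, -1.3, 0.0]
gripper_width: 0.29
```

```bash
python3 tq.py
```

```text
t 20.23 p [ 0.5256 -0.0136  0.1323] psi 16.41 rad 0.1588 ang -73.33 Ftool [-0.05  2.5   2.13] T [ 0.394 -0.377 -0.332] Mring 0.063 w 0.290
```

Emit:
play_rows:
  plan:
    - [0,3,0.4,-0.015,1]
    - [0,5.5,0.4,-0.03,1]
    - [0,5.5,0.4,-0.03,1]

```text
time: 20.6
tool_pos: [0.5305, -0.0122, 0.1322]
tool_rot: [0.572, 0.415, 0.573, -0.415]
contact_force: [-0.5, -0.3, 1.1]
gripper_width: 0.294
```

```bash
python3 tq.py
```

```text
t 20.60 p [ 0.5305 -0.0122  0.1322] psi 18.16 rad 0.1590 ang -71.47 Ftool [-1.08 -0.6   0.12] T [0.614 0.154 0.002] Mring -0.093 w 0.294
```

Emit:
play_rows:
  plan:
    - [-2,0,0,0,1]
    - [-4,0,0,0,1]
    - [-7,0,0,0,1]
    - [-7,0,0,0,1]

```text
time: 21.1
tool_pos: [0.5309, -0.0128, 0.1397]
tool_rot: [0.573, 0.415, 0.572, -0.415]
contact_force: [-0.6, 0.6, -3.9]
gripper_width: 0.291
```

```bash
python3 tq.py
```

```text
t 21.10 p [ 0.5309 -0.0128  0.1397] psi 18.14 rad 0.1597 ang -71.40 Ftool [ 3.86 -0.37 -0.75] T [-0.085 -0.021 -0.009] Mring -0.067 w 0.291
```

Emit:
play_rows:
  plan:
    - [-8,0,0,0,1]
    - [-20,0,0,0,1]
    - [-34,0,0,0,1]
    - [-50,0,0,0,1]
    - [-66,0,0,0,1]
    - [-78,0,0,0,1]
    - [-80,0,0,0,1]

```text
time: 21.98
tool_pos: [0.5318, -0.0125, 0.2213]
tool_rot: [0.573, 0.415, 0.572, -0.415]
contact_force: [-0.1, -0.1, -4.2]
gripper_width: 0.293
```

```bash
python3 tq.py; python3 go.py .4775 -.2925 .20 14
```

```text
t 21.98 p [ 0.5318 -0.0125  0.2213] psi 18.11 rad 0.1598 ang -71.09 Ftool [ 4.19 -0.1   0.08] T [-0.106 -0.041  0.013] Mring -0.002 w 0.293
t 21.975 p [ 0.5318 -0.0125  0.2213] psi 18.11 F [-0.06 -0.11 -4.19] T [-0.106 -0.041  0.013] w 0.293 q [-0.16 -0.17  1.84 -0.    1.47 -0.48]
(array([  21.3, -138.6,  249.2]), np.float64(0.072))
```

```bash
python3 go.py .4818 -.3136 .20 13
```

```text
t 21.975 p [ 0.5318 -0.0125  0.2213] psi 18.11 F [-0.06 -0.11 -4.19] T [-0.106 -0.041  0.013] w 0.293 q [-0.16 -0.17  1.84 -0.    1.47 -0.48]
(array([  21.3, -141.1,  270.6]), np.float64(0.089))
```

Emit:
play_rows:
  plan:
    - [0,-15,28,0.01,1]
    - [3,-40,76,0.03,1]
    - [8,-65,125,0.045,1]
    - [14,-92,176,0.06,1]
    - [20,-117,224,0.08,1]
    - [21,-134,257,0.089,1]
    - [21,-141,270,0.089,1]
    - [21,-141,270,0.089,1]

```text
time: 22.98
tool_pos: [0.4808, -0.313, 0.1982]
tool_rot: [0.553, 0.441, 0.554, -0.44]
contact_force: [-0.4, 0.8, -4.6]
gripper_width: 0.297
```

```bash
python3 go.py .4818 -.3136 .05 13 .4818 -.3136 .0183 13
```

```text
t 22.975 p [ 0.4808 -0.313   0.1982] psi 12.94 F [-0.37  0.83 -4.6 ] T [-0.099 -0.047 -0.026] w 0.297 q [-0.71 -0.05  1.77  0.    1.42 -0.93]
(array([148.2,   0.9,   1. ]), np.float64(-0.001))
(array([179.9,   0.9,   1. ]), np.float64(-0.001))
```

Emit:
play_rows:
  plan:
    - [30,0.5,0.5,0,1]
    - [70,1,1,0,1]
    - [110,1,1,0,1]
    - [140,1,1,0,1]
    - [155,1,1,0,1]
    - [164,1,1,0,1]
    - [168,1,1,0,1]
    - [168,1,1,0,1]

```text
time: 23.98
tool_pos: [0.4828, -0.314, 0.0316]
tool_rot: [0.554, 0.44, 0.553, -0.44]
contact_force: [0.3, -0.2, -5.6]
gripper_width: 0.296
```

```bash
python3 go.py .4818 -.3136 .0183 13
python3 - <<'E'
from h import *
g=manip.grab_frame('side'); P=cloud(g); z=P[...,2];x,y=P[...,0],P[...,1]
c=np.array([.4818,-.3136])+.16*np.array([np.cos(np.radians(103)),np.sin(np.radians(103))])
m=(np.hypot(x-c[0],y-c[1])<.035)&(z>.03); print('ring top z',np.percentile(z[m],[50,75,90]),m.sum())
A=cv2.resize(g['img'][240:420,200:520,::-1],(800,450),interpolation=2); cv2.imwrite('pics/s7.png',A)
E
```

```text
t 23.975 p [ 0.4828 -0.314   0.0316] psi 13.01 F [ 0.27 -0.21 -5.58] T [-0.154 -0.033 -0.004] w 0.296 q [-0.71  0.14  1.87  0.    1.12 -0.93]
(array([13.3, -0.9, -0.6]), np.float64(0.0))
ring top z [0.04910398 0.05041147 0.05139399] 796
```

View pics/s7.png

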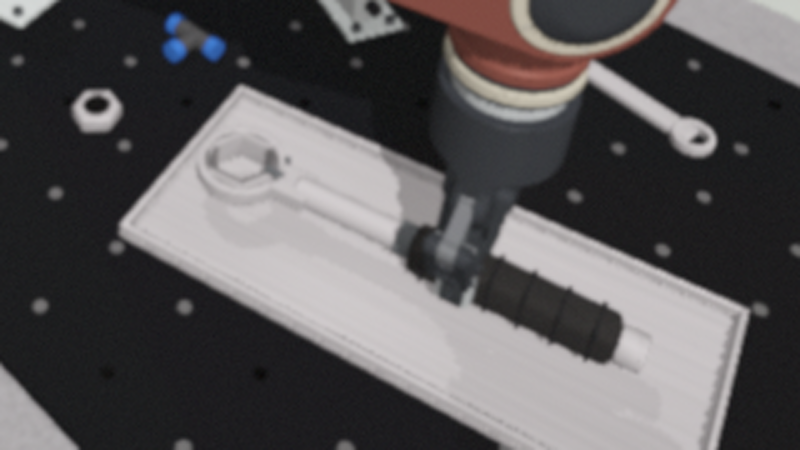

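The wrench hangs above the tray, inside the walls and almost level. I'll lower it slowly.

Emit:
play_rows:
  plan:
    - [3,0,0,0,1]
    - [6,0,0,0,1]
    - [9,0,0,0,1]
    - [11,0,0,0,1]
    - [12.5,0,0,0,1]
    - [13,0,0,0,1]

```text
time: 24.78
tool_pos: [0.4823, -0.3137, 0.0183]
tool_rot: [0.553, 0.44, 0.553, -0.44]
contact_force: [-4.1, 3.4, 2.8]
gripper_width: 0.297
```

```bash
python3 go.py
```

```text
t 24.775 p [ 0.4823 -0.3137  0.0183] psi 13.01 F [-4.11  3.45  2.83] T [ 0.076  0.411 -0.122] w 0.297 q [-0.71  0.16  1.88 -0.    1.1  -0.93]
```

Emit:
play_rows:
  plan:
    - [0,0,0,0,0.2]
    - [0,0,0,0,0]
    - [0,0,0,0,-0.5]
    - [0,0,0,0,-1]
    - [0,0,0,0,-1]
    - [0,0,0,0,-1]
    - [0,0,0,0,-1]
    - [0,0,0,0,-1]

```text
time: 25.78
tool_pos: [0.4822, -0.3136, 0.0177]
tool_rot: [0.553, 0.44, 0.553, -0.44]
contact_force: [-0.6, -0.5, 0.5]
gripper_width: 1.002
```

Emit:
play_rows:
  plan:
    - [-15,0,0,0,-1]
    - [-50,0,0,0,-1]
    - [-100,0,0,0,-1]
    - [-150,0,0,0,-1]
    - [-200,0,0,0,-1]
    - [-220,0,0,0,-1]
    - [-220,0,0,0,-1]

```text
time: 26.65
tool_pos: [0.4828, -0.3141, 0.2396]
tool_rot: [0.555, 0.44, 0.552, -0.44]
contact_force: [-0.1, -0.1, -0.1]
gripper_width: 1.001
```

```bash
python3 go.py .42 .38 .26 40
```

```text
t 26.65 p [ 0.4828 -0.3141  0.2396] psi 13.01 F [-0.11 -0.06 -0.11] T [ 0.042 -0.001 -0.04 ] w 1.001 q [-0.71 -0.07  1.72  0.    1.49 -0.93]
(array([ -22.2,   95.1, -690.4]), np.float64(-0.471))
```

Emit:
play_rows:
  plan:
    - [-40,48,-345,-0.2,-1]
    - [-40,48,-345,-0.2,-1]
    - [-40,48,-345,-0.2,-1]
    - [-40,48,-345,-0.2,-1]
    - [-40,48,-345,-0.2,-1]
    - [-40,48,-345,-0.2,-1]
    - [-40,48,-345,-0.2,-1]

```text
time: 27.52
tool_pos: [0.4501, 0.0354, 0.2752]
tool_rot: [0.594, 0.381, 0.597, -0.382]
contact_force: [-0.2, -0.9, 0.4]
gripper_width: 1.001
```

```bash
python3 go.py .25 .5 .28 60
```

```text
t 27.525 p [0.4501 0.0354 0.2752] psi 24.72 F [-0.25 -0.92  0.39] T [-0.026  0.027  0.029] w 1.001 q [-0.09 -0.4   1.94  0.    1.61 -0.52]
(array([  -3.8,   12.5, -505.7]), np.float64(-0.616))
```

Emit:
play_rows:
  plan:
    - [-4,12,-505,-0.6,-1]
    - [-4,12,-505,-0.6,-1]
    - [-4,12,-505,-0.6,-1]
    - [-4,12,-505,-0.6,-1]
    - [-4,12,-505,-0.6,-1]
    - [-4,12,-505,-0.6,-1]
    - [-4,12,-505,-0.6,-1]
    - [-4,12,-505,-0.6,-1]

```text
time: 28.52
tool_pos: [0.2547, 0.4938, 0.2789]
tool_rot: [0.681, 0.189, 0.681, -0.192]
contact_force: [-0.4, -0.3, 1.2]
gripper_width: 1.001
```

```bash
python3 m.py; sed -i 's/^C=contour(341,264,22/C=contour(352,262,22/; s/u>315)&(u<362)/u>325)\&(u<373)/' m2.py; python3 m2.py
python3 - <<'E'
from h import *
a=dict(np.load('pics/avg.npz'))['img'].astype('uint8')[:,:,::-1]; cv2.imwrite('pics/end.png',a)
f=dict(np.load('pics/avg.npz'));z=cloud(f)[...,2]; print((z[246:282:3,330:378:3]*1000).astype(int))
E
```

```text
nut 0.137 [0.48   0.1386] r 0.016783278083033048 corner angle -8.89241913252246 amp 0.0008003100596131775 area R ((480.48895263671875, 138.63912963867188), 18.607276916503906)
nut 0.138 [0.48   0.1386] r 0.016537782299313998 corner angle -9.0433513429022 amp 0.0007750321963633089 area R ((480.48883056640625, 138.6397705078125), 18.30511474609375)
nut 0.139 [0.48   0.1386] r 0.01629042988132594 corner angle -9.139968453687475 amp 0.0007596091693375416 area R ((480.4270935058594, 138.69912719726562), 18.078794479370117)
rod 27 [0.4799 0.1386 0.1695] 0.1697689031692161
nut top z 0.14319028236687825 plate 0.1307797326588847
ring [ 0.4456 -0.1601] 0.03140139616009557 0.6825989544436146 z 0.037061412373161406
axis [   0.2283   -0.9736  479.8712 -310.2411] -76.8029 mean [ 0.4799 -0.3102]
axis [   0.2182   -0.9759  488.0815 -345.8255] -77.39477 mean [ 0.4881 -0.3458]
sleeve centre from ring 0.190571989332727 102.8950481332391 expected 190
sleeve top z 0.04469624853729576 floor 0.01701698912314814
[[17 17 16 16 16 17 17 17 17 15 16 16 16 16 17 17]
 [16 16 16 15 16 35 36 16 16 16 16 16 16 16 16 16]
 [16 16 15 35 37 31 36 33 38 36 16 16 17 16 15 17]
 [16 16 31 37 36 37 37 35 35 37 42 38 38 39 40 41]
 [16 17 36 37 17 16 16 15 37 36 37 39 38 43 43 43]
 [16 16 36 37 16 16 17 16 16 39 39 38 37 40 40 37]
 [17 16 36 37 17 17 16 16 16 36 37 39 38 37 17 16]
 [16 17 35 36 16 17 16 17 24 36 36 16 16 17 16 18]
 [17 16 36 33 36 16 16 25 36 36 37 15 16 17 16 16]
 [15 16 17 37 36 35 36 36 36 37 16 16 17 16 15 17]
 [17 16 17 17 36 37 37 37 37 16 16 16 16 17 15 16]
 [17 15 16 17 16 16 17 16 16 15 17 17 18 16 17 17]]
```

View pics/end.png

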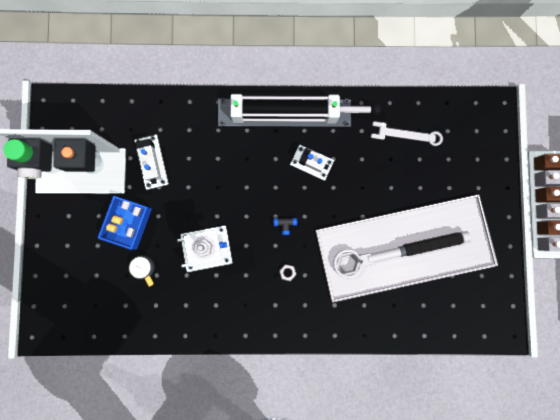

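```bash
python3 -c "
from h import *
print(manip.job_done(), manip.state()['time'])"
```

```text
the job is handed in; nothing more can be done
the job is handed in; nothing more can be done
```

I tightened the nut until the wrench tripped, laid the wrench back in its tray, and handed the job in about 29 s into the run. `job_done` gives no verdict, so the results below come from my own last checks.

- **Fit:** I seated the ring on the nut with only a few newtons of contact force. Its measured height put it level with the washer.
- **Tightening:** The torque at the ring peaked at about 1.55 N m, then fell to 0.76 N m, which is the click. I stopped there and eased back until the torque was about zero before lifting. I had no direct reading of the joint's swing. From the tool angle I estimate 0.14 to 0.20 rad at the stop, under the 0.25 limit.
- **Nut:** Its corner angle went from 26.9° to −9.0°, about 0.63 rad clockwise. From the lowest possible start (−0.52), that leaves it at 0.11 rad or more, above the 0.08 needed.
- **Wrench:** It lies flat in the tray, with the sleeve top at 0.0447 m and the ring top at 0.037 m, both as they were at the start. It is about 20 mm further from the end wall than before. Ring and handle point the same way to within about 1°, so the joint is straight.
- **Rest of the scene:** The gripper is open and clear of everything, and the bystanders look unmoved in the last picture.

Two measurements disagreed. The side camera's ring fit was 2 to 5 mm off the top camera and arm position, so I corrected the fit using contact forces. Torque readings were noisy by about ±0.1 N m during the turn.

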